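Seat a T-handled socket wrench on a junction-box plug and keep it pressed home

TASK

Pull the T-handled socket wrench up out of the wooden tool block and fit its hexagonal socket over the brass hexagon plug on top of the grey junction box: turn the wrench until the six sides mesh and slide it down until its rim is fully home on the plug's round collar. Finish while still gripping the upright wrench and pressing it down steadily with about 15 N, so that it cannot ride up while a colleague undoes the lock nut inside the box; do not let go. Do not knock or shift the screwdriver, spray can, hard drive or screw tray.

Things in the scene. Friction and masses are not known exactly. Their poses are not given: they have to be found in the camera images.
- wrench: T-handled steel socket wrench, about 0.42 kg, loose, starting upright, socket down, in the tool block's wide well (about 2.5 mm play all round). Origin: centre of the socket's open lower rim; z up the shank, x along the crossbar. Round crossbar 14 mm thick, 150 mm long, red ends, its axis 150 mm above the rim; round shank 14 mm thick from 50 mm up to the bar; overall height 157 mm.
- wrench_bar (a point): middle of the crossbar, on its axis, 150 mm above the rim; axes as wrench. A good grasp from above: one finger on each side of the crossbar, tips reaching down beside the shank.
- wrench_rim (a point): centre of the wrench's lower rim (= origin of wrench). The socket: outside hexagonal, 38.5 mm across flats (44.5 over corners), 32 mm tall; inside a hexagon 31.5 mm across flats, 26 mm deep, two of its six flats parallel to the crossbar (x).
- plug: brass hexagon-head plug, tight and fixed (does not turn or give), in one of the three entries in the box's top; the others hold flat black round plugs 4 mm high; entries 48 mm apart in a row. Origin: on its axis, on the box's top face (112 mm above the bench); z up. Collar 40 mm diameter, 3 mm high; hexagon 30 mm across flats from 3 to 12 mm up; round conical crown, 30 to 28 mm, from 12 to 14 mm.
- plug_seat (a point): centre of the top face of the plug's collar, 3 mm above plug, where the wrench's rim centre lies when home; axes as plug. Two of the plug's flats are parallel to x: the wrench meshes when its x is turned from the plug's x by a multiple of 60 degrees (within 5 degrees); otherwise its rim stops about 9 mm above this point.
- jbox: grey metal junction box, 160 mm (y) by 80 mm (x) by 100 mm high, screwed to a plywood board 210 by 110 by 12 mm, open on its +x side; fixed. Origin: under the board's centre, on the bench; the box's top is 112 mm up
- block: wooden tool block, 150 mm (y) by 75 mm (x) by 60 mm high, fixed. Origin: centre of its underside. The wrench's round well, 50 mm in diameter and 50 mm deep, is centred at y = +32 mm; two 11 mm holes at y = -25 and -55 mm, the screwdriver in the first
- driver_center (a point): bystander: short screwdriver with blue handle (26 mm thick, 62 mm long, top 122 mm above the bench) standing loose in the tool block; point half-way up the handle
- spray_center (a point): bystander: blue spray can, 52 mm diameter, 125 mm tall, loose on the bench; point 60 mm up
- drive_center (a point): bystander: aluminium hard drive, 147 by 102 by 26 mm, loose on the bench; its centre
- tray_center (a point): bystander: yellow screw tray, 100 by 80 by 30 mm, loose on the bench; its centre
Mind the look-alikes: they are no part of the job. Several things have the shape of the wrench; the one meant has the colours described above.

How it is judged:
By the outcome, as a careful person would: the job done as asked, in the order asked, and still so for the second after the job is handed in, while the arm keeps its last pose, push and grip.
It also fails if it takes over 64 s, if anything falls off the work surface, if the arm or the gripper's body presses on something with over 40 N, if the wrist force passes 120 N, or if a joint passes its speed limit or range.

ROBOT

A 6-joint arm with a two-finger parallel gripper is mounted at the origin on the work surface. World frame = base frame: x ahead of the robot, y to its left, z up, the work surface at z = 0. Lengths are in m, angles in rad, forces in N, time in s.
With the tool pointing down it reaches from about 0.275 to 0.825 m from the base axis. Payload 4.9 kg.
Tool frame: the origin (TCP) lies midway between the tips of the shut fingers; the grasp point (between the pads) lies 19 mm behind it (bot.grip_depth is the distance from the TCP to the grasp point, in m); y points along the fingers, x is the direction in which the jaws open and shut, and the axes are right-handed (so a half turn about y gives the same grasp; the last joint's range is limited). The gripper opens to 85 mm and grips with 20 to 120 N. Pads are 22 mm wide; open, the fingers measure 114 mm over their backs; the gripper's body (76 mm by 85 mm) begins 54 mm behind the grasp point. The pads swing forward as they close: fully open they stand 13 mm farther back than shut.
Start: joints at [1.031, 0.326, -0.193, 1.052, 0, 1.437], TCP at [0.217, 0.505, 0.231] pointing down, gripper open.
Joint ranges: [-2.65, 2.65], [-0.97, 1.79], [-1.3, 1.35], [-1.93, 2.1], [-1.47, 1.37], [-3.14, 3.14]. Speed limits (rad/s): [2.57, 2.57, 3.14, 3.14, 3.14, 3.14].

INTERFACE

Orientations are given as a unit quaternion [w, x, y, z].
In Python, from cell import bot gives the robot as it stands. Calls block until the motion is done:
- bot.move_pose(position, orientation): joint-space move of the TCP to a pose.
- bot.move_linear(position, speed=0.15, rotation=None, until_force=None): straight line of the TCP; rotation=None keeps the orientation; speed is the mean speed in m/s. With until_force (N) it stops when the force on the tool has changed by that much, and returns True; else False.
- bot.goto_joints(angles): joint-space move.
- bot.set_gripper(opening, grasp_force=None): opening from 0.0 (shut) to 1.0 (fully open); grasp_force is the grip in N (None keeps the last); returns when the fingers have stopped.
- bot.wait(seconds).
- bot.solve_ik(position, orientation): joint angles nearest the present ones, or None.
- bot.camera(name): name is "side" or "top"; returns the picture (384x512x3 uint8, red, green, blue); there is no depth.
- bot.calibration(name): a dict with "mtx" (3x3 intrinsics, pixels), "extrinsics" (4x4, takes a point from world to camera coordinates). Camera axes: x right, y down, z forward; pixel columns grow to the right and rows downward; lengths in m; the calibration is good to about 2 mm. A picture is of the moment at which its call begins. calibration takes no time and is no camera call.
A pose or a line that the arm cannot do raises bot.PlanningError and nothing moves.
- bot.close_job(): hands the job in, once; it reports no verdict.
Trained networks look in the newest picture that a camera, given by its name, has taken for a name from the list of things; names that differ only in an ending like _2 or _b are one class to them, and where a whole thing is asked for, a point or a joint stands for the part that bears it (a point fixed in the world has none). Each returns a list of dicts, best first, with "confidence" (0 to 1); they miss things now and then, are a little off and sometimes report something else, mostly with a low value. They report only what shows in the picture. A call takes as long as a camera call. They do not tell look-alikes from the thing itself.
- bot.search_frame(camera, thing): "bbox" ([left, top, width, height] in pixels, round what is visible of it).
Readings, each from a call of its own:
- bot.read_clock(): time.
- bot.read_joint_positions(): joint angles.
- bot.read_joint_vel(): joint speeds.
- bot.read_joint_efforts(): joint torques, N m.
- bot.read_position(): TCP position.
- bot.read_tool_rot(): TCP orientation.
- bot.read_ft_force(): force on the tool from outside, world axes, zero at the start.
- bot.read_moment(): the same for the moment, N m.
- bot.read_gripper_width(): opening from 0.0 (shut) to 1.0 (fully open).
Only numpy, scipy, OpenCV 4.12 (cv2) and the standard library are available. Lean on these libraries where they do the work, as an engineer would, in place of code of your own. Each camera call takes 0.05 s, during which the arm holds its last target.

## Working session

There is one attempt and no reset: what is moved stays moved. The work goes in short steps, each a Python script; the robot and the scene stay as the last script left them, time stands still between calls to the robot, and variables do not carry over. Pictures are saved under pics/ and viewed, and the job is handed in when it is done.

```bash
ls; mkdir -p pics; python3 - <<'E'
from cell import bot
import cv2
print(bot.read_clock())
for n in ("side","top"):
    im=bot.camera(n); cv2.imwrite(f"pics/{n}0.png",im[:,:,::-1])
    c=bot.calibration(n); print(n,c["mtx"],c["extrinsics"])
    for t in ("wrench","plug","jbox","block","driver_center","spray_center"):
        print(t,[(d["bbox"],round(d["confidence"],2)) for d in bot.search_frame(n,t)][:5])
print(bot.read_clock(),bot.read_tool_rot(),bot.read_ft_force())
E
```

```text
pics
0.0
side [[404.28029757   0.         251.4502863 ]
 [  0.         404.28029757 192.14820178]
 [  0.           0.           1.        ]] [[ 0.79071568 -0.61216431  0.00485551 -0.37958362]
 [-0.30116652 -0.39588928 -0.86750816  0.30563065]
 [ 0.53297977  0.68448998 -0.49739926  0.62578803]
 [ 0.          0.          0.          1.        ]]
wrench [([104.1, 186.5, 62.6, 72.7], 0.82), ([159.4, 149.7, 57.8, 50.9], 0.76), ([122.3, 140.1, 48.5, 60.0], 0.66)]
plug [([360.3, 296.8, 28.9, 23.7], 0.97)]
jbox [([277.0, 260.5, 138.2, 123.5], 0.9), ([196.6, 179.6, 12.0, 24.9], 0.21)]
block [([168.5, 190.0, 58.0, 50.8], 0.67)]
driver_center [([197.8, 180.8, 9.8, 24.6], 0.48)]
spray_center [([290.0, 188.0, 23.0, 49.4], 0.78), ([155.9, 148.1, 62.7, 51.9], 0.48)]
top [[492.74889075   0.         258.91553268]
 [  0.         492.74889075 189.03232233]
 [  0.           0.           1.        ]] [[ 0.00872701 -0.99994601 -0.00564109  0.06399842]
 [-0.988574   -0.00777853 -0.15053548  0.52791868]
 [ 0.15048348  0.00689036 -0.98858851  1.25264526]
 [ 0.          0.          0.          1.        ]]
wrench [([178.5, 258.9, 63.3, 30.1], 0.68), ([174.7, 167.1, 20.9, 63.4], 0.57), ([86.0, 198.0, 59.9, 29.8], 0.56)]
plug [([402.2, 195.0, 20.7, 14.8], 0.47)]
jbox [([338.8, 185.3, 87.6, 49.0], 0.94), ([174.1, 170.6, 21.5, 61.9], 0.66)]
block [([168.0, 188.0, 59.5, 33.0], 0.71)]
driver_center [([201.8, 196.8, 10.5, 15.5], 0.4), ([340.6, 183.6, 85.7, 50.2], 0.3)]
spray_center [([266.8, 130.0, 18.2, 23.2], 0.78), ([170.9, 165.3, 25.6, 64.8], 0.58)]
0.7 [ 0.5904959  -0.59048693 -0.38901082  0.38898632] [ 0.20120753 -0.96547798 -0.528089  ]
```

View pics/side0.png

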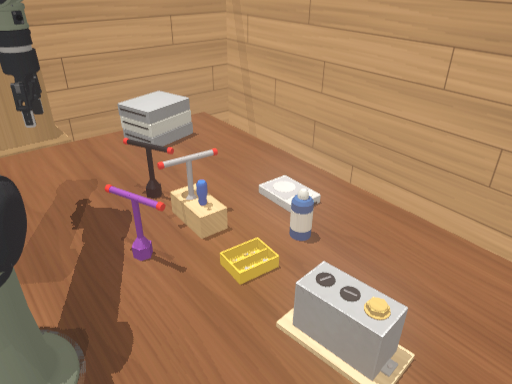

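View pics/top0.png

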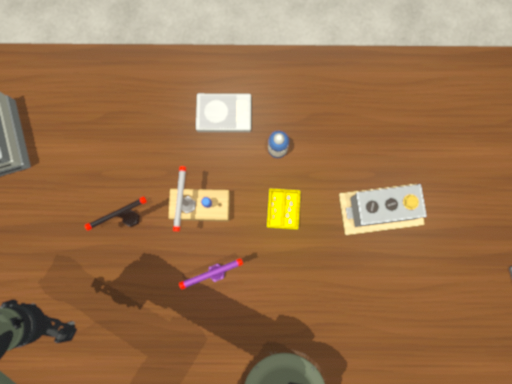

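```bash
python3 - <<'E'
import cv2,numpy as np
a=cv2.imread("pics/side0.png")[135:265,95:245]; a=cv2.resize(a,None,fx=4,fy=4,interpolation=cv2.INTER_CUBIC);cv2.imwrite("pics/side0c.png",a)
a=cv2.imread("pics/top0.png")[155:295,70:250]; a=cv2.resize(a,None,fx=4,fy=4,interpolation=cv2.INTER_CUBIC);cv2.imwrite("pics/top0c.png",a)
a=cv2.imread("pics/top0.png")[175:245,330:435]; a=cv2.resize(a,None,fx=7,fy=7,interpolation=cv2.INTER_CUBIC);cv2.imwrite("pics/top0p.png",a)
a=cv2.imread("pics/side0.png")[255:384,270:420]; a=cv2.resize(a,None,fx=4,fy=4,interpolation=cv2.INTER_CUBIC);cv2.imwrite("pics/side0p.png",a)
E
```

```text
(no output)
```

View pics/side0c.png

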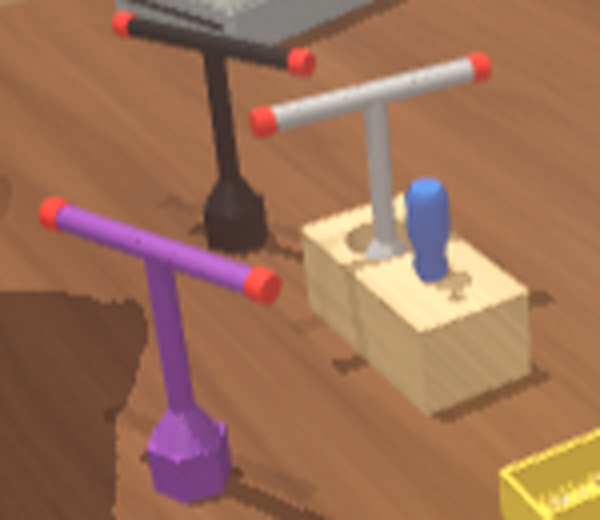

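View pics/top0c.png

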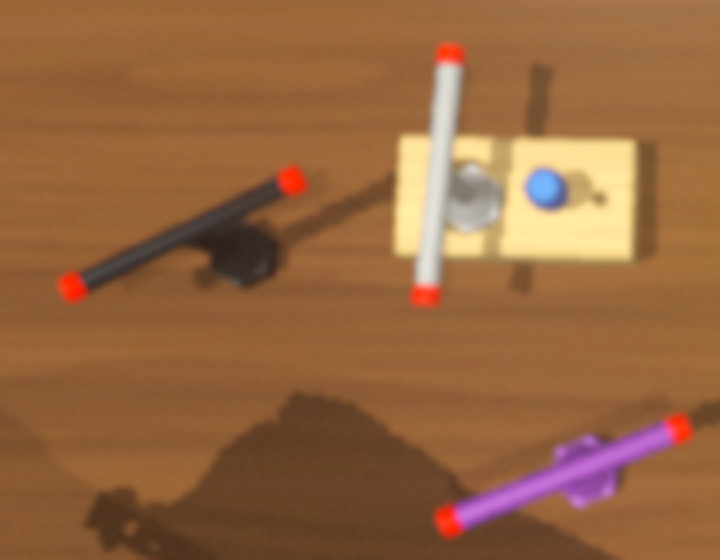

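View pics/top0p.png

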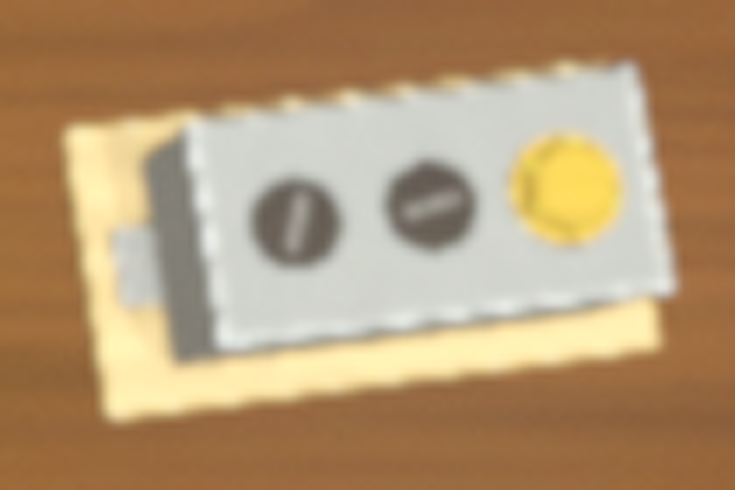

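View pics/side0p.png

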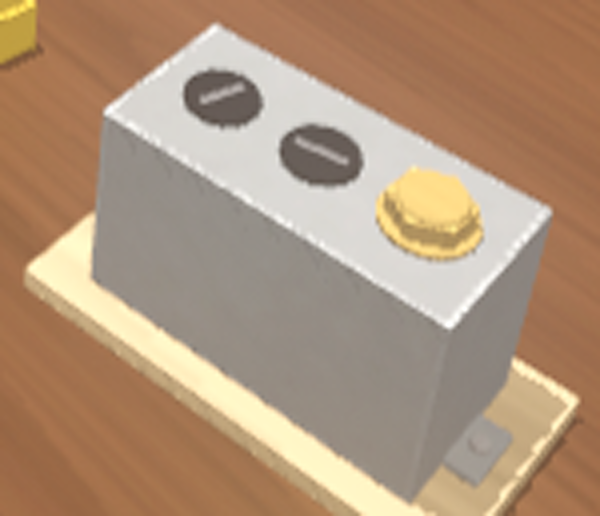

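The candidates in the top picture are the black wrench at about (115,213), the purple wrench at (211,273), and the steel wrench with red ends in the wooden block at (180,199). The close crop confirms the steel one standing in the block's well, with the blue screwdriver beside it at (207,202). The brass plug is at top (411,201) and side (377,308), in the entry at the box's right-hand (−y) end.

```bash
cat > h.py <<'E'
import numpy as np,cv2
from cell import bot
from scipy.optimize import least_squares
cal={n:bot.calibration(n) for n in ("side","top")}
def P(n): c=cal[n]; return c["mtx"]@c["extrinsics"][:3]
def proj(n,X):
    X=np.atleast_2d(X); q=np.c_[X,np.ones(len(X))]@P(n).T; return q[:,:2]/q[:,2:]
def tri(ps,pt):
    X=cv2.triangulatePoints(P("side"),P("top"),np.array(ps,float).reshape(2,1),np.array(pt,float).reshape(2,1))
    X=(X[:3]/X[3]).ravel(); return X, proj("side",X)[0]-ps, proj("top",X)[0]-pt
def atz(n,p,z):
    M=P(n); A=np.c_[M[:,0],M[:,1],-np.array([p[0],p[1],1])]; return np.linalg.solve(A,-(M[:,2]*z+M[:,3]))[:2]
def reds(im,box):
    x,y,w,h=box; hs=im[y:y+h,x:x+w].astype(int)
    m=((hs[...,0]>170)&(hs[...,1]<90)&(hs[...,2]<90)).astype(np.uint8)
    n,l,s,c=cv2.connectedComponentsWithStats(m)
    o=[(s[i,4],c[i]+[x,y]) for i in range(1,n) if s[i,4]>5]; return o
E
python3 - <<'E'
from h import *
s=cv2.imread("pics/side0.png")[:,:,::-1]; t=cv2.imread("pics/top0.png")[:,:,::-1]
rs=reds(s,(150,143,75,30)); rt=reds(t,(170,160,20,75)); print(rs,rt)
# side left end = near (-y? ) 
a=sorted([c for _,c in rs],key=lambda c:c[0]); b=sorted([c for _,c in rt],key=lambda c:-c[1])
E=[tri(p,q) for p,q in zip(a,b)]
for e in E: print(e)
m=(E[0][0]+E[1][0])/2; d=E[1][0]-E[0][0]; print("mid",m,"len",np.linalg.norm(d),"yaw",np.degrees(np.arctan2(d[1],d[0])), "z if 160:",)
# plug masks
for n,im,box in(("side",s,(350,290,50,40)),("top",t,(395,185,35,32))):
    x,y,w,h=box; c=im[y:y+h,x:x+w].astype(int); mk=((c[...,0]-c[...,2])>50).astype(np.uint8)
    nn,l,st,ce=cv2.connectedComponentsWithStats(mk); print(n,[(st[i],ce[i]+[x,y]) for i in range(1,nn)])
E
```

```text
[(np.int32(33), array([169.90909091, 150.3030303 ])), (np.int32(17), array([215.05882353, 151.82352941])), (np.int32(32), array([159.84375, 165.34375]))] [(np.int32(29), array([182.37931034, 167.75862069])), (np.int32(41), array([175.80487805, 228.87804878]))]
(array([0.41223134, 0.26196477, 0.16191489]), array([ 0.32523995, -0.03603701]), array([-0.09298159,  0.20161111]))
(array([0.51290662, 0.26358066, 0.18933304]), array([26.37808932, -6.33542188]), array([-7.91975696, 17.10640711]))
mid [0.46256898 0.26277271 0.17562396] len 0.10435457528551534 yaw 0.9195513659192021 z if 160:
side [(array([ 28,   0,  22,  12, 143], dtype=int32), array([391.93006993, 293.70629371])), (array([ 14,   7,  27,  23, 469], dtype=int32), array([377.04051173, 308.30277186]))]
top [(array([ 0,  0, 13,  2, 16], dtype=int32), array([400.0625, 185.1875])), (array([ 27,   0,   8,  32, 173], dtype=int32), array([426.54913295, 197.74566474])), (array([  8,   9,  16,  16, 213], dtype=int32), array([410.46948357, 201.4741784 ]))]
```

```bash
python3 - <<'E'
from h import *
s=cv2.imread("pics/side0.png")[:,:,::-1]; t=cv2.imread("pics/top0.png")[:,:,::-1]
a=[c for _,c in sorted(reds(s,(150,143,75,30)),key=lambda o:o[1][0]) if not(165<c[0]<175)] if 0 else [np.array([159.84,165.34]),np.array([215.06,151.82])]
b=[np.array([175.80,228.88]),np.array([182.38,167.76])]
E=[tri(p,q) for p,q in zip(a,b)]
for e in E: print(e)
m=(E[0][0]+E[1][0])/2; d=E[1][0]-E[0][0]; print("mid",m,"len",np.linalg.norm(d),"yaw",np.degrees(np.arctan2(d[1],d[0])))
# constrained fit: bar at z=zc, red-end centers at +-70 approx
print("plug tri",tri([377.04,308.30],[410.47,201.47]))
for n,p in(("side",[377.04,308.30]),("top",[410.47,201.47])): print(n,atz(n,p,0.118))
# box top corners (side crop/4+off)(top crop/7+off)
S=[(217,25),(552,212),(450,328),(105,112)]; S=[(x/4+270-.375,y/4+255-.375) for x,y in S]
T=[(187,125),(635,66),(675,290),(222,348)];T=[(x/7+330-.43,y/7+175-.43) for x,y in T]
for p in S: print("S",atz("side",p,.112))
for p in T: print("T",atz("top",p,.112))
# entries
for p in [(223,97),(321,155),(430,218)]: print("Se",atz("side",(p[0]/4+270-.375,p[1]/4+255-.375),.116))
for p in [(296,223),(431,204),(566,188)]: print("Te",atz("top",(p[0]/7+330-.43,p[1]/7+175-.43),.116))
E
```

```text
(array([0.41222666, 0.2619746 , 0.16192207]), array([ 0.32490642, -0.03599903]), array([-0.09288589,  0.20140649]))
(array([0.558791  , 0.25143181, 0.1604814 ]), array([ 0.22515457, -0.03114979]), array([-0.08151987,  0.13866979]))
mid [0.48550883 0.2567032  0.16120174] len 0.14695010356271065 yaw -4.114364287785863
plug tri (array([ 0.48766947, -0.30404625,  0.116621  ]), array([ 0.15890299, -0.03211703]), array([-0.04741329,  0.05006898]))
side [ 0.48614049 -0.30464341]
top [ 0.48761634 -0.30374965]
S [ 0.51001097 -0.17227984]
S [ 0.53060895 -0.32963192]
S [ 0.45262944 -0.34002504]
S [ 0.43142318 -0.1830393 ]
T [ 0.50984028 -0.17276642]
T [ 0.53217783 -0.3314503 ]
T [ 0.45280131 -0.34221298]
T [ 0.43116495 -0.18333255]
Se [ 0.47373681 -0.20950932]
Se [ 0.47985426 -0.2570107 ]
Se [ 0.48670363 -0.3047608 ]
Te [ 0.47486739 -0.20939868]
Te [ 0.48194927 -0.25681713]
Te [ 0.48797947 -0.30425391]
```

```bash
cat > plugov.py <<'E'
from h import *
def over(n,im,c,yaw,k=16,w=36,hh=30):
    ctr=proj(n,[c[0],c[1],.12])[0]; x0,y0=int(ctr[0]-w/2),int(ctr[1]-hh/2)
    a=cv2.resize(np.ascontiguousarray(im[y0:y0+hh,x0:x0+w,::-1]),None,fx=k,fy=k,interpolation=cv2.INTER_CUBIC)
    b=a.copy()
    def ln(pts,col):
        q=(proj(n,pts)-[x0,y0]+.5)*k; cv2.polylines(b,[q.round().astype(int)],True,col,1,cv2.LINE_AA)
    th=np.linspace(0,2*np.pi,60)
    circ=lambda r,z:np.c_[c[0]+r*np.cos(th),c[1]+r*np.sin(th),0*th+z]
    ln(circ(.02,.112),(255,0,0)); ln(circ(.02,.115),(255,0,0)); ln(circ(.014,.126),(0,0,255))
    t6=np.radians(yaw+30+60*np.arange(6)) ; R=.03/np.sqrt(3)
    for z in(.115,.124): ln(np.c_[c[0]+R*np.cos(t6),c[1]+R*np.sin(t6),0*t6+z],(0,160,0))
    return np.hstack([a,b])
E
python3 - <<'E'
from plugov import *
s=cv2.imread("pics/side0.png")[:,:,::-1]; t=cv2.imread("pics/top0.png")[:,:,::-1]
# note: flats parallel to x -> corners at yaw+0,60..: draw with corner at yaw (pass yaw-30)
rows=[]
for y in (7,27,47): rows.append(over("side",s,(.4866,-.3047),y-30,k=11))
cv2.imwrite("pics/plugS.png",cv2.resize(np.vstack(rows),None,fx=.6,fy=.6))
cv2.imwrite("pics/plugS1.png",over("side",s,(.4866,-.3047),7-30,k=11))
cv2.imwrite("pics/plugT1.png",over("top",t,(.4877,-.304),7-30,k=11))
E
```

```text
(no output)
```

View pics/plugS1.png

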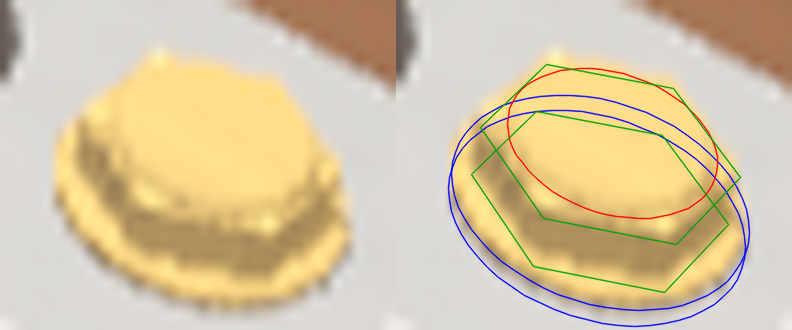

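View pics/plugT1.png

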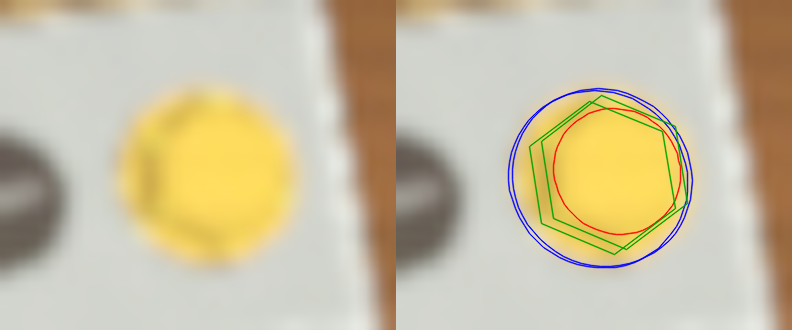

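```bash
cat > fit.py <<'E'
from h import *
th=np.linspace(0,2*np.pi,72)
def regions(n,c,yaw,x0,y0,w,hh,K=8):
    C=np.array(cal[n]["extrinsics"]); cam=-C[:3,:3].T@C[:3,3]
    lab=np.zeros((hh*K,w*K),np.uint8)
    def fill(p,v,hull=True):
        q=((proj(n,p)-[x0,y0]+.5)*K*16).round().astype(np.int32)
        if hull:q=cv2.convexHull(q)
        cv2.fillPoly(lab,[q],v,shift=4)
    ci=lambda r,z:np.c_[c[0]+r*np.cos(th),c[1]+r*np.sin(th),0*th+z]
    fill(np.r_[ci(.02,.112),ci(.02,.115)],1); fill(ci(.02,.115),2)
    t6=np.radians(yaw+60*np.arange(7)); R=.03/np.sqrt(3)
    hx=lambda z:np.c_[c[0]+R*np.cos(t6),c[1]+R*np.sin(t6),0*t6+z]
    lo,hi=hx(.115),hx(.124); v=3
    for i in range(6):
        nrm=np.array([np.cos(t6[i]+np.pi/6),np.sin(t6[i]+np.pi/6)])
        if nrm@(cam[:2]-(lo[i]+lo[i+1])[:2]/2)>0: fill(np.r_[lo[i:i+2],hi[i:i+2]],v)
        v+=1
    fill(hi,9); fill(np.r_[ci(.015,.124),ci(.014,.126)],10); fill(ci(.014,.126),10)
    return np.stack([cv2.resize((lab==i).astype(np.float32),(w,hh),interpolation=cv2.INTER_AREA) for i in range(11)],-1)
def resid(n,im,c,yaw,w=26,hh=24,blur=0.6):
    ctr=proj(n,[.4875,-.3045,.12])[0]; x0,y0=int(ctr[0]-w/2),int(ctr[1]-hh/2)
    A=regions(n,c,yaw,x0,y0,w,hh)
    A=cv2.GaussianBlur(A,(0,0),blur).reshape(-1,11); B=im[y0:y0+hh,x0:x0+w].reshape(-1,3).astype(float)
    G=proj(n,[c[0],c[1],.112])[0]-[x0,y0]; yy,xx=np.mgrid[:hh,:w]; near=(np.hypot(xx-G[0],yy-G[1])<30).ravel()
    # keep only pixels that are grey/brass (drop wood)
    sol,*_=np.linalg.lstsq(A,B,rcond=1e-3); r=(A@sol-B); return np.sqrt((np.clip(np.abs(r),0,60)**2).mean())
from scipy.optimize import minimize
if __name__=="__main__":
    import sys
    for n in("side","top"):
        im=cv2.imread(f"pics/{n}0.png")[:,:,::-1]; 
        for yaw in range(-26,34,5):
            o=minimize(lambda p:resid(n,im,p/1000,yaw),[487.3,-304.3],method="Nelder-Mead",options=dict(initial_simplex=[[486,-305],[489,-305],[487,-302]],xatol=.05,fatol=.005,maxiter=60))
            print(n,yaw,o.x.round(2),round(o.fun,3))
E
python3 fit.py
```

```text
side -26 [ 488.35 -303.33] 15.669
side -21 [ 488.16 -303.29] 15.365
side -16 [ 488.07 -303.29] 15.043
side -11 [ 488.17 -303.36] 14.474
side -6 [ 488.27 -303.36] 13.445
side -1 [ 488.33 -303.34] 12.354
side 4 [ 488.33 -303.2 ] 11.741
side 9 [ 488.15 -303.24] 12.146
side 14 [ 488.24 -303.11] 13.314
side 19 [ 488.22 -303.27] 14.244
side 24 [ 488.24 -303.33] 15.046
side 29 [ 488.15 -303.3 ] 15.755
top -26 [ 487.91 -304.29] 10.28
top -21 [ 488.08 -304.1 ] 10.3
top -16 [ 488.02 -304.22] 10.277
top -11 [ 488.06 -304.18] 10.258
top -6 [ 487.99 -304.09] 10.24
top -1 [ 487.75 -304.27] 10.01
top 4 [ 487.8  -304.22] 9.984
top 9 [ 487.88 -304.31] 9.972
top 14 [ 487.89 -304.22] 10.046
top 19 [ 487.87 -304.1 ] 10.144
top 24 [ 487.88 -304.03] 10.205
top 29 [ 488.06 -304.33] 10.233
```

The side picture shows the plug hexagon turned about +5° (mod 60°). Its axis comes out near (0.488, −0.304) from both cameras. The wrench bar's middle is at (0.4855, 0.2567, 0.160) with its x at −4°, so its rim is at 0.010, which matches the 10 mm well floor. Next I'll plan the arm configurations.

```bash
cat >> h.py <<'E'
from scipy.spatial.transform import Rotation as Ro
def quat(adeg):
    a=np.radians(adeg); M=np.array([[np.cos(a),0,-np.sin(a)],[np.sin(a),0,np.cos(a)],[0,-1,0]])
    q=Ro.from_matrix(M).as_quat(); return [q[3],q[0],q[1],q[2]]
E
python3 - <<'E'
from h import *
print(Ro.from_quat(np.roll(bot.read_tool_rot(),-1)).as_matrix().round(2))
for a in(86,-94):
    for p in([.4855,.2567,.27],[.4855,.2567,.141],[.4855,.2567,.291]):
        j=bot.solve_ik(p,quat(a)); print(a,p,None if j is None else np.round(j,2))
for a in(-85,-25,35,95,155,-145):
    for z in (.246,.291):
        j=bot.solve_ik([.488,-.304,z],quat(a)); print("T",a,z,None if j is None else np.round(j,2))
E
```

```text
[[ 0.39  0.   -0.92]
 [ 0.92  0.    0.39]
 [ 0.   -1.   -0.  ]]
86 [0.4855, 0.2567, 0.27] [ 0.35  0.3  -0.13  1.14  0.    0.42]
86 [0.4855, 0.2567, 0.141] [ 0.35  0.4  -0.33  0.84  0.    0.42]
86 [0.4855, 0.2567, 0.291] [ 0.35  0.29 -0.09  1.19  0.    0.42]
-94 [0.4855, 0.2567, 0.27] [ 0.35  0.3  -0.13  1.14  0.   -2.72]
-94 [0.4855, 0.2567, 0.141] [ 0.35  0.4  -0.33  0.84  0.   -2.72]
-94 [0.4855, 0.2567, 0.291] [ 0.35  0.29 -0.09  1.19  0.   -2.72]
T -85 0.246 [-0.69  0.36 -0.1   1.11  0.    2.37]
T -85 0.291 [-0.69  0.34 -0.02  1.21  0.    2.37]
T -25 0.246 [-0.69  0.36 -0.1   1.11  0.    1.32]
T -25 0.291 [-0.69  0.34 -0.02  1.21  0.    1.32]
T 35 0.246 [-0.69  0.36 -0.1   1.11  0.    0.27]
T 35 0.291 [-0.69  0.34 -0.02  1.21  0.    0.27]
T 95 0.246 [-0.69  0.36 -0.1   1.11  0.   -0.77]
T 95 0.291 [-0.69  0.34 -0.02  1.21  0.   -0.77]
T 155 0.246 [-0.69  0.36 -0.1   1.11  0.   -1.82]
T 155 0.291 [-0.69  0.34 -0.02  1.21  0.   -1.82]
T -145 0.246 [-0.69  0.36 -0.1   1.11  0.   -2.87]
T -145 0.291 [-0.69  0.34 -0.02  1.21  0.   -2.87]
```

```bash
python3 - <<'E'
from h import *
bot.move_pose([.4855,.2567,.25],quat(86))
bot.set_gripper(0.7)
bot.move_linear([.4855,.2567,.1425],speed=.12,until_force=6) and print("CONTACT")
print(bot.read_position(),bot.read_ft_force(),bot.read_clock())
for n in("side","top"):
    cv2.imwrite(f"pics/{n}1.png",bot.camera(n)[:,:,::-1])
s=cv2.imread("pics/side1.png")[120:250,120:270];t=cv2.imread("pics/top1.png")[150:250,130:250]
cv2.imwrite("pics/pre1.png",np.hstack([cv2.resize(s,(450,390)),cv2.resize(t,(350,390))]))
E
```

```text
[0.48606698 0.25691445 0.14319426] [-0.30632379 -0.37363322 -1.1074861 ] 3.5083
```

View pics/pre1.png

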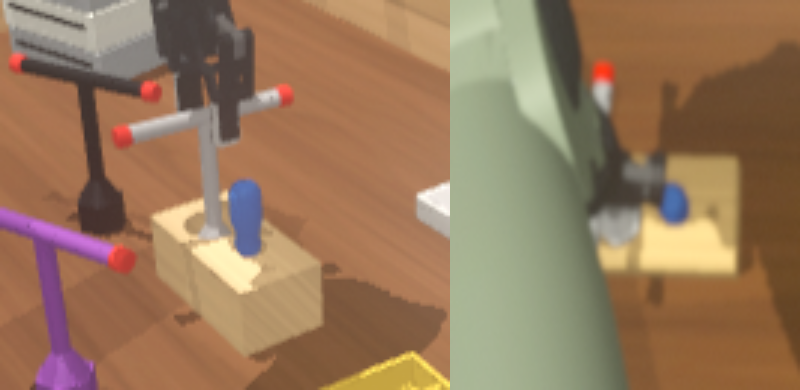

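The open fingers straddle the grey bar near its middle, clear of the screwdriver. Now I'll grip and lift.

```bash
python3 - <<'E'
from h import *
bot.set_gripper(0.0,100)
print(bot.read_gripper_width()*85,bot.read_position(),bot.read_ft_force())
bot.move_linear([.4855,.2567,.30],speed=.12)
bot.wait(.3)
print(bot.read_gripper_width()*85,bot.read_position(),bot.read_ft_force(),bot.read_moment(),bot.read_clock())
for n in("side","top"):
    cv2.imwrite(f"pics/{n}2.png",bot.camera(n)[:,:,::-1])
s=cv2.imread("pics/side2.png")[70:250,100:280];t=cv2.imread("pics/top2.png")[150:250,130:250]
cv2.imwrite("pics/pre2.png",np.hstack([cv2.resize(s,(400,400)),cv2.resize(t,(400,400))]))
E
```

```text
11.107065049134121 [0.48577707 0.25700194 0.14300188] [-0.49131471  0.23079222  4.31406867]
11.146069738423625 [0.48539024 0.25663021 0.29970502] [-0.28375691  1.00277977 -4.51724789] [-0.01252502  0.03806356 -0.01707844] 5.875
```

View pics/pre2.png

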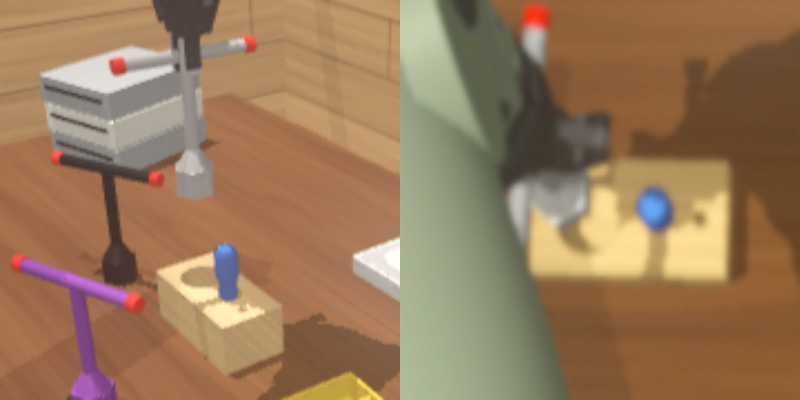

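The wrench is out, upright and held (weight 4.2 N, bar centred in the fingers), and the screwdriver is untouched at its place. Next I'll carry it over the plug.

```bash
python3 - <<'E'
from h import *
bot.move_linear([.488,-.304,.30],speed=.18,rotation=quat(95))
bot.move_linear([.488,-.304,.272],speed=.06)
bot.wait(.3)
print(bot.read_gripper_width()*85,bot.read_position(),bot.read_ft_force(),bot.read_moment(),bot.read_clock())
for n in("side","top"):
    cv2.imwrite(f"pics/{n}3.png",bot.camera(n)[:,:,::-1])
s=cv2.imread("pics/side3.png")[200:350,310:460];t=cv2.imread("pics/top3.png")[140:260,330:450]
cv2.imwrite("pics/pre3.png",np.hstack([cv2.resize(s,(400,400),interpolation=cv2.INTER_CUBIC),cv2.resize(t,(400,400),interpolation=cv2.INTER_CUBIC)]))
E
```

```text
11.219554723039224 [ 0.48816318 -0.30416618  0.27234763] [ 0.47644666 -1.00521476 -4.89636737] [ 0.01778025 -0.04772616  0.0170182 ] 10.1583
```

View pics/pre3.png

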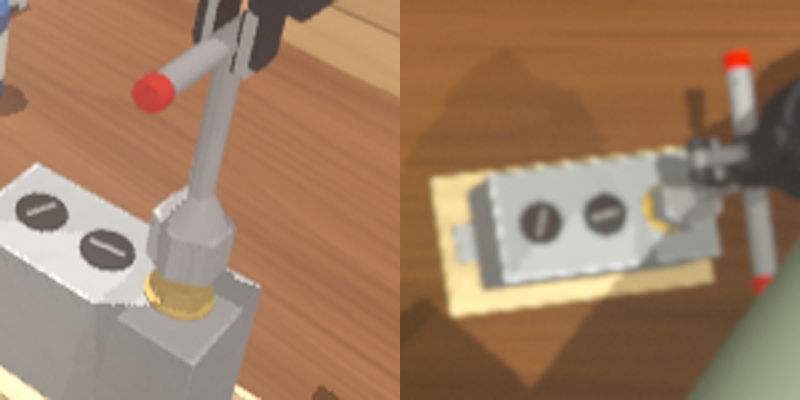

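```bash
cat > wov.py <<'E'
from h import *
def wover(n,im,tcp,yaw,x0,y0,w,hh,k,dz=.0175-.15,tilt=None):
    a=cv2.resize(np.ascontiguousarray(im[y0:y0+hh,x0:x0+w,::-1]),None,fx=k,fy=k,interpolation=cv2.INTER_CUBIC); b=a.copy()
    o=np.array(tcp)+[0,0,dz]
    def ln(p,col,cl=True):
        q=(proj(n,p)-[x0,y0]+.5)*k; cv2.polylines(b,[q.round().astype(int)],cl,col,1,cv2.LINE_AA)
    t6=np.radians(yaw+60*np.arange(6)); R=.0385/np.sqrt(3)
    for z in(0,.032): ln(o+np.c_[R*np.cos(t6),R*np.sin(t6),0*t6+z],(0,160,0))
    r=np.radians(yaw); d=np.array([np.cos(r),np.sin(r),0]); e=np.array([-np.sin(r),np.cos(r),0])
    ln(o+np.array([[0,0,.0],[0,0,.15]]),(255,0,0),False)
    for s in(-.007,.007): ln(o+np.array([0,0,.15])+np.array([-.075*d+s*e,.075*d+s*e]),(0,0,255),False)
    th=np.linspace(0,6.283,50)
    ln(np.c_[.488+.02*np.cos(th),-.3037+.02*np.sin(th),0*th+.115],(255,0,255))
    return np.hstack([a,b])
E
python3 - <<'E'
from wov import *
T=[ 0.48816318,-0.30416618,0.27234763]
cv2.imwrite("pics/w3s.png",wover("side",cv2.imread("pics/side3.png")[:,:,::-1],T,5,345,195,64,130,6)[:,:])
cv2.imwrite("pics/w3t.png",wover("top",cv2.imread("pics/top3.png")[:,:,::-1],T,5,395,145,65,95,6))
E
```

```text
(no output)
```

View pics/w3s.png

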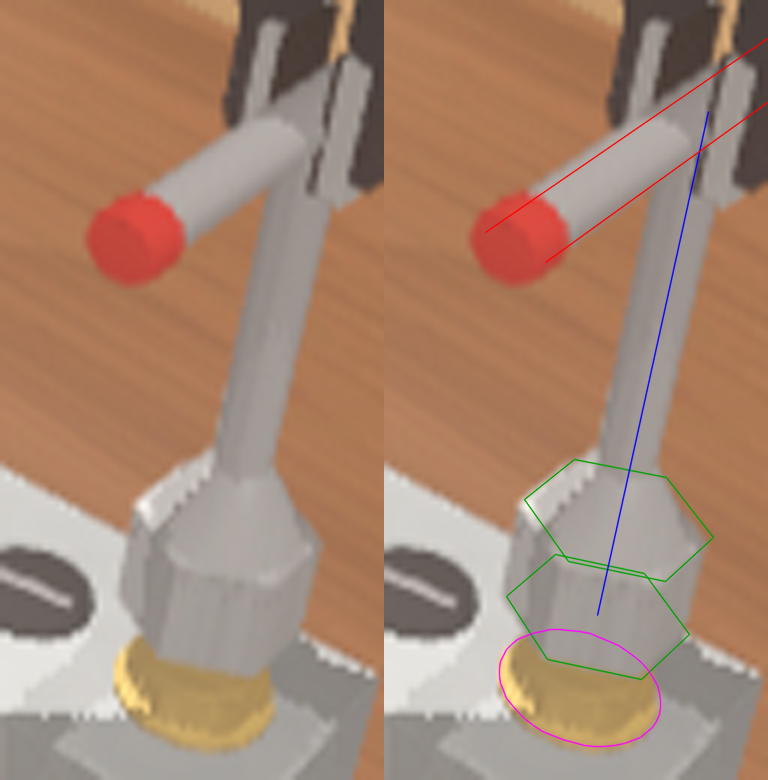

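View pics/w3t.png

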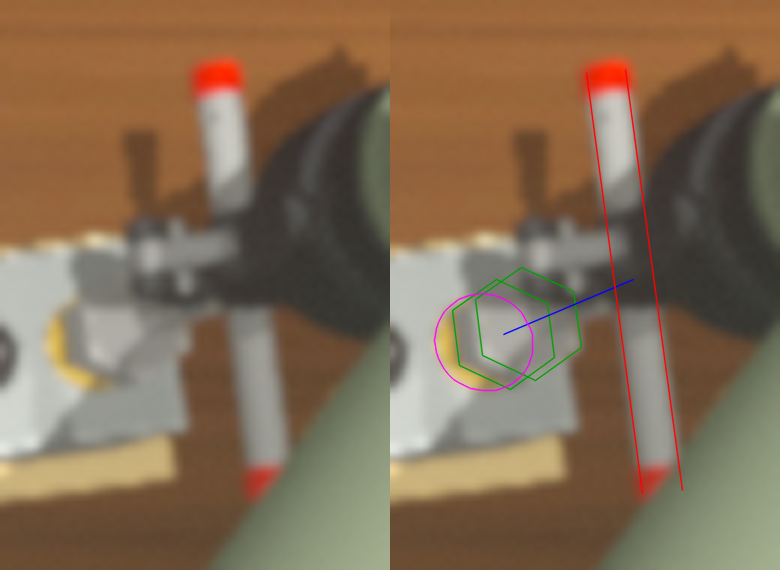

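In the side crop the socket hangs over the plug. It sits within about 1 mm of the prediction sideways, and its hexagon is parallel to the plug's to within a degree or two. I'll lower it gently until contact.

```bash
python3 - <<'E'
from h import *
c=bot.move_linear([.488,-.3042,.2485],speed=.03,until_force=8)
print(c,bot.read_position(),bot.read_ft_force(),bot.read_moment(),bot.read_gripper_width()*85,bot.read_clock())
for n in("side",):
    cv2.imwrite(f"pics/{n}4.png",bot.camera(n)[:,:,::-1])
s=cv2.imread("pics/side4.png")[200:340,330:450]
cv2.imwrite("pics/pre4.png",cv2.resize(s,None,fx=4,fy=4,interpolation=cv2.INTER_CUBIC))
E
```

```text
False [ 0.48800674 -0.30424889  0.24860184] [ 0.49843554  0.59450378 -4.46038214] [0.00012253 0.0542094  0.02667093] 10.989790933337613 11.1917
```

View pics/pre4.png

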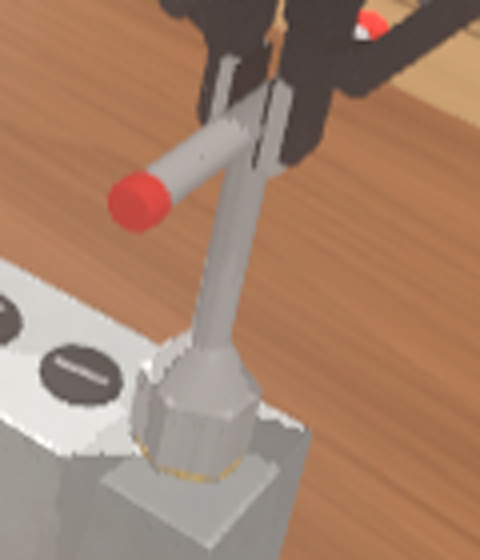

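The wrench slid over freely and the sides meshed; only a thin brass line shows under the rim. Now I'll seat it and build up the push.

```bash
python3 - <<'E'
from h import *
f0=np.mean([bot.read_ft_force()[2] for _ in range(5)])
c=bot.move_linear([.488,-.3042,.2440],speed=.01,until_force=6)
p=bot.read_position(); print(c,f0,p,bot.read_ft_force()[2])
z=p[2]
for i in range(12):
    bot.wait(.25)
    f=np.mean([bot.read_ft_force()[2] for _ in range(5)]); print(round(z,5),round(f,2),bot.read_position()[2].round(5))
    if f>10.5: break
    z-=.0005; bot.move_linear([.488,-.3042,z],speed=.01)
print(bot.read_ft_force(),bot.read_moment(),bot.read_position(),bot.read_clock())
E
```

```text
True -3.534494539450043 [ 0.48818875 -0.30429395  0.24798453] 5.175451858107923
0.24798 5.34 0.24799
0.24748 5.17 0.24801
0.24698 7.84 0.24798
0.24648 10.42 0.24799
0.24598 12.02 0.24798
[-0.50013737  1.74191217 12.02178595] [0.31221005 0.42949019 0.02475563] [ 0.48864698 -0.30453575  0.24797667] 13.8333
```

```bash
python3 - <<'E'
from wov import *
bot.wait(1.0)
f=[bot.read_ft_force() for _ in range(3)]; print(np.round(f,2),bot.read_moment(),bot.read_gripper_width()*85,bot.read_clock())
T=bot.read_position(); print(T)
for n in("side","top"):
    im=bot.camera(n); cv2.imwrite(f"pics/{n}5.png",im[:,:,::-1])
    if n=="side":
        cv2.imwrite("pics/w5s.png",wover(n,im,T,5,345,205,64,120,6,dz=.017-.15))
        for t in("spray_center","tray_center","drive_center","driver_center"): print(t,[np.round(d["bbox"]) for d in bot.search_frame(n,t)][:1])
E
```

```text
[[-1.34  1.34 13.98]
 [-1.34  1.34 13.98]
 [-1.34  1.34 13.98]] [ 0.2939734   0.32449202 -0.01655477] 11.042851149012861 14.8333
[ 0.488605   -0.3045212   0.24796217]
spray_center [array([290., 190.,  25.,  51.])]
tray_center [array([218., 239.,  64.,  46.])]
drive_center [array([259., 172.,  62.,  40.])]
driver_center [array([196., 179.,  12.,  25.])]
```

View pics/w5s.png

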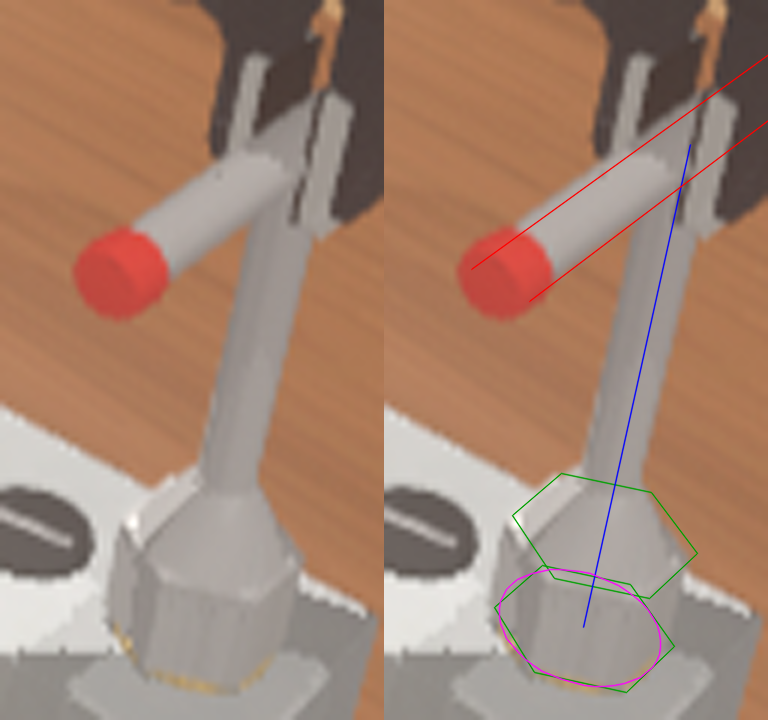

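View pics/side5.png

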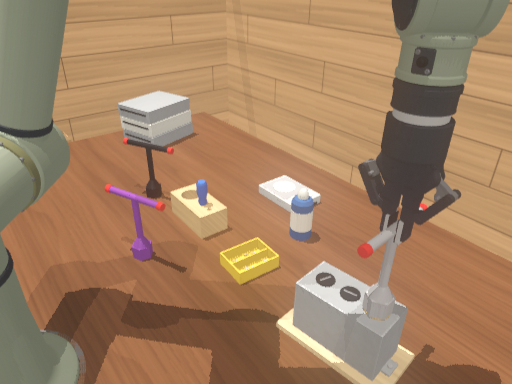

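```bash
python3 - <<'E'
from h import *
for i in range(8):
    bot.wait(.2); print(np.round(bot.read_ft_force(),2),bot.read_position()[2].round(5))
print(bot.read_clock())
E
```

```text
[-1.09  1.89 11.76] 0.24796
[-1.9   1.15 12.42] 0.24797
[-1.27  0.18 12.25] 0.24795
[-0.83  1.45 12.53] 0.24796
[-1.71  1.02 12.55] 0.24796
[-1.34  1.25 13.13] 0.24798
[-1.63  0.87 12.4 ] 0.24795
[-1.4   1.27 12.51] 0.24798
16.7333
```

The force holds steady: the sensor mean is 12.5 N upward. Adding back the 4–5 N the wrench's weight took off the sensor, the plug carries about 17 N and the arm's own push is about 13 N, so 15 N lies between the two. The height is constant. Handing in.

```bash
python3 - <<'E'
from cell import bot
bot.close_job(); print(bot.read_clock())
E
```

```text
the job is handed in; nothing more can be done
the job is handed in; nothing more can be done
```

I lifted the steel, red-ended wrench out of the tool block, turned it 9° to match the plug and slid it down over the hexagon. I handed the job in at about 17 s, still gripping the wrench and pressing it down.

- **Seated:** The socket met a firm stop with the rim at about 115.0 mm by my estimate, which is the collar's height. The TCP height then stayed constant as the push increased. The side picture shows only a thin brass line under the rim.
- **Push:** The wrist sensor held steady at about 12.5 N, with single readings from 11.8 to 14.0 N. With the 4–5 N the wrench's weight had taken off that reading, the plug carries about 17 N. The push is therefore about 13 N at the sensor or 17 N at the plug, either side of 15 N.
- **Less certain:** The arm has a small sideways load of 1–2 N and a moment of about 0.3 N m. Both fit the wrench sitting flat but pressed slightly off centre.
- **Bystanders:** In the last side picture the screwdriver and spray can were still within a pixel or two of where they started. The drive and tray looked in place when I compared the first and last pictures by eye.

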